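# Blank off an air outlet with its screw cap

## Task

Close the open air outlet on the glassblower's bench: lift the cap out of its dish by the swivel knob, set it squarely on the outlet and let go of it. Then take it again by its fluted rim, turn it backward (anticlockwise from above) until it drops into the start of the thread, and screw it clockwise until it is fully home, down on the outlet's rim. Do not disturb the glass paperweight, and leave the cap released.

Things in the scene. Friction and masses are not known exactly. Their poses are not given: they have to be found in the camera images.
- cap_center (a point): Centre, half-way up, of the screw cap: round, aluminium, fluted rim, 62 mm across, 27 mm high without its knob, about 170 g, open below; z is its axis, up. It starts right way up in the dish. Inside, 4 mm above its lower edge, three equally spaced 4 mm pins point inward; where they stand round the cap cannot be told from outside.
- cap_knob (a point): Middle of the round steel knob on top of the cap: 18 mm across, 12 mm high, on a 10 mm stem 17 mm long, on the cap's axis; this point is 36.5 mm above cap_center and 23 mm above the cap's flat top, the knob's top 29 mm above that. It swivels freely, so the cap can be carried by it but turned only by the rim.
- cap_seat (a point): On the cap's axis at the underside of its top (the face that comes to bear on the outlet's rim), 8.5 mm above cap_center.
- dish: Fixed round steel dish that holds the cap: 84 mm across, wall 22 mm high, floor 4 mm thick; origin at the centre of its underside, on the bench. It leaves about 8 mm round the cap's rim, too little for fingers: lift the cap straight up by its knob.
- outlet_rim (a point): Centre of the top rim of the open outlet, 95 mm above the bench: an upright steel pipe stub fixed to the bench, with no cap; z is its axis, up. Its greased coarse three-start thread is 51 mm across; the cap goes over it with 1.7 mm to spare all round. When the cap is fully home, cap_seat is level with this point.
- outlet: The open outlet, origin on the bench, 95 mm under its rim. Set on at random, the cap mostly stands on the ribs, cap_seat 13 mm over the rim (rarely on the stops, 16 mm); clockwise it then meets the stops. Turned anticlockwise (115 degrees at most) it drops to 5.5 mm over the rim, into gaps with 18 degrees of play, ending in stops; or it falls straight in. Where the gaps stand is unknown.
- cap: The cap again, origin at the middle of its lower edge. From the thread's start it goes clockwise 80 to 100 degrees, sinking 5.5 mm, to a hard stop. A hand gripping it must go down as it drops or sinks; a grip of 20 to 40 N turns it, a push down of 3 to 6 N shows whether it has dropped. Should it land crooked (0.1 rad or more), lift it 15 mm by the rim, turn it a little, set it down again.
- capped_rim (a point): The same point (95 mm above the bench) of the neighbouring outlet, which is closed already by a like cap and knob, all fixed, up to 129 mm above the bench. Leave it.
- paperweight_center (a point): Centre of a rounded amber glass paperweight, 54 mm across, 42 mm high, standing loose on the bench between the two outlets. Leave it where it is.

How it is judged:
By the outcome, as a careful person would: the job done as asked, in the order asked, and still so for the second after the job is handed in, with the robot touching nothing.
It also fails if it takes over 61 s, if anything falls off the work surface, if the arm or the gripper's body presses on something with over 40 N, if the wrist force passes 120 N, or if a joint passes its speed limit or range.

## Robot

A 7-joint arm with a two-finger parallel gripper is mounted at the origin on the work surface. World frame = base frame: x ahead of the robot, y to its left, z up, the work surface at z = 0. Lengths are in mm, angles in rad, forces in N, time in s.
With the tool pointing down it reaches from about 400 to 850 mm from the base axis. Payload 10.4 kg.
Tool frame: the origin (TCP) lies midway between the tips of the shut fingers; the grasp point (between the pads) lies 19 mm behind it; z points along the fingers, y is the direction in which the jaws open and shut (so a half turn about z gives the same grasp; the last joint's range is limited). The gripper opens to 85 mm and grips with 20 to 120 N. Pads are 22 mm wide; open, the fingers measure 114 mm over their backs; the gripper's body (76 mm by 85 mm) begins 54 mm behind the grasp point. The pads swing forward as they close: fully open they stand 13 mm farther back than shut.
Start: joints at [-1.315, 0.332, -0.065, 1.46, 0.022, 1.35, -0.088], TCP at [171.987, 600.892, 231.338] pointing down, gripper open.
Joint ranges: [-2.6, 2.6], [-0.5, 2.12], [-1.47, 1.34], [0.16, 2.42], [-1.27, 4.41], [0.06, 2.06], [-2.6, 2.6]. Speed limits (rad/s): [2.22, 2.22, 2.79, 2.79, 3.14, 3.14, 3.14].

## Interface

Orientations are given as a unit quaternion [w, x, y, z].
In Python, from workcell import * gives the robot as it stands.
- The arm moves only by the shell command python3 -m crank 'ROWS' [FORCE]. ROWS is JSON, a list that holds one entry, the list of rows, each a list of 7 numbers: the shift along the tool's x, y, z in mm, then the turn, a rotation vector about the tool's x, y, z in rad, then the finger opening in mm, from 0 to 85.4. A call has 1 to 12 rows; each row shifts and turns the commanded pose from where the row before left it, along the tool's axes as they then stand; what a row does not reach is not made up. A row lasts 1/12 s, in which the tool goes at most 41.7 mm and 7.16 degrees, less where a joint would pass 70% of its speed; a pose out of reach is approached as far as the arm can. A call with a gripper value outside its range is refused whole. The fingers move at their own pace and stop on an object; FORCE is the grip in N (left out, the last holds). Time passes only in rows, so rows that do not move let the fingers close. It gives the time, the measured TCP pose, the force and the opening at its end, in the units of the state.
- read_state(): the state, without advancing time (a new reading comes with each control period).
- camera(name): name is "scene" or "top" or "wrist"; returns the picture (400x640x3 uint8, red, green, blue); there is no depth.
- camera_info(name): a dict with "K" (3x3 intrinsics, pixels), "R" (3x3) and "t" (3): a world point X has camera coordinates R X + t. Camera axes: x right, y down, z forward; pixel columns grow to the right and rows downward; lengths in mm; the calibration is good to about 2 mm. A picture is of the moment at which its call begins: read the wrist's pose just before it. camera_info takes no time and is no camera call; for the wrist camera it gives the pose at the moment of the call.
- hand_in(): hands the job in, once; it reports no verdict.
Trained networks look in the newest picture that a camera, given by its name, has taken for a name from the list of things; names that differ only in an ending like _2 or _b are one class to them, and where a whole thing is asked for, a point or a joint stands for the part that bears it (a point fixed in the world has none). Each returns a list of dicts, best first, with "conf" (0 to 1); they miss things now and then, are a little off and sometimes report something else, mostly with a low value. They report only what shows in the picture. A call takes as long as a camera call.
- search_frame(name, camera): "xyz" ([x, y, z] in mm, in world coordinates, good to about 4 mm: the middle of the surface that is visible of it).
- masks_of(name, camera): "region" (400x640 bool, what is visible of it).
The state is a dict: "time_s": time; "joints": joint angles; "dq": joint speeds; "joint_torque": joint torques, N m; "ee_pos": TCP position; "tcp_rot": TCP orientation; "ft_force": force on the tool from outside, world axes, zero at the start; "ft_torque": the same for the moment, N m; "finger_gap": finger opening in mm.
Only numpy, scipy, OpenCV 4.12 (cv2) and the standard library are available. Lean on these libraries where they do the work, as an engineer would, in place of code of your own. Each camera call takes 0.05 s, during which the arm holds its last target. There are 200 camera calls.

## Working session

There is one attempt and no reset: what is moved stays moved. The work goes in short steps, Python scripts to look and compute and a shell command to move; the robot and the scene stay as the last step left them, time stands still between calls to the robot, and variables do not carry over. Pictures are saved under pics/ and viewed, about 8 in all and at most 12, crops included, and the job is handed in when it is done.

```bash
mkdir -p pics; ls
python3 - <<'E'
from workcell import *
import cv2,numpy as np
s=read_state();print({k:np.round(v,3).tolist() for k,v in s.items()})
ims=[]
for c in ["scene","top"]:
    im=camera(c); ims.append(im)
    for n in ["cap_knob","cap_center","outlet_rim","capped_rim","paperweight_center","dish","outlet"]:
        print(c,n,[(np.round(d["xyz"]).tolist(),round(d["conf"],2)) for d in search_frame(n,c)][:3])
o=np.hstack(ims); o=cv2.resize(o,(800,250)); 
cv2.imwrite("pics/a.png",cv2.resize(np.vstack(ims),(480,600))[:,:,::-1])
for c in ["scene","top"]:
    i=camera_info(c);print(np.round(i["K"],1).tolist(),np.round(i["R"],3).tolist(),np.round(i["t"]).tolist())
E
```

```text
pics
{'time_s': 0.0, 'joints': [-1.315, 0.333, -0.065, 1.461, 0.022, 1.35, -0.088], 'dq': [0.0, 0.0, 0.001, -0.001, 0.001, 0.001, 0.001], 'joint_torque': [0.0, -62.544, 0.049, -39.16, 0.016, 0.01, -0.0], 'ee_pos': [171.88, 600.501, 230.501], 'tcp_rot': [-0.0, 0.139, 0.99, -0.001], 'ft_force': [-0.312, -0.241, -0.657], 'ft_torque': [-0.003, 0.002, 0.012], 'finger_gap': 85.09}
scene cap_knob [([447.0, -61.0, 32.0], 0.68)]
scene cap_center [([445.0, -64.0, 30.0], 0.97), ([601.0, -1.0, 33.0], 0.71), ([580.0, -142.0, 17.0], 0.45)]
scene outlet_rim [([578.0, -140.0, 17.0], 0.63)]
scene capped_rim [([612.0, 175.0, 36.0], 0.85)]
scene paperweight_center [([598.0, -2.0, 35.0], 0.66)]
scene dish [([466.0, -51.0, 14.0], 0.94)]
scene outlet [([582.0, -141.0, 19.0], 0.96)]
top cap_knob [([441.0, -67.0, 36.0], 0.68)]
top cap_center [([439.0, -72.0, 28.0], 0.63)]
top outlet_rim [([559.0, -141.0, 6.0], 0.91), ([585.0, 155.0, 37.0], 0.33)]
top capped_rim [([589.0, 157.0, 34.0], 0.88)]
top paperweight_center [([589.0, -8.0, 34.0], 0.57)]
top dish [([443.0, -71.0, 6.0], 0.81)]
top outlet [([556.0, -150.0, 6.0], 0.65)]
[[479.6, 0.0, 310.3], [0.0, 479.6, 203.6], [0.0, 0.0, 1.0]] [[-0.575, 0.818, 0.017], [0.613, 0.445, -0.653], [-0.541, -0.365, -0.758]] [295.0, -273.0, 1217.0]
[[484.0, 0.0, 327.7], [0.0, 484.0, 202.7], [0.0, 0.0, 1.0]] [[0.003, -1.0, 0.03], [-0.986, -0.008, -0.168], [0.168, -0.029, -0.985]] [-17.0, 544.0, 929.0]
```

View pics/a.png

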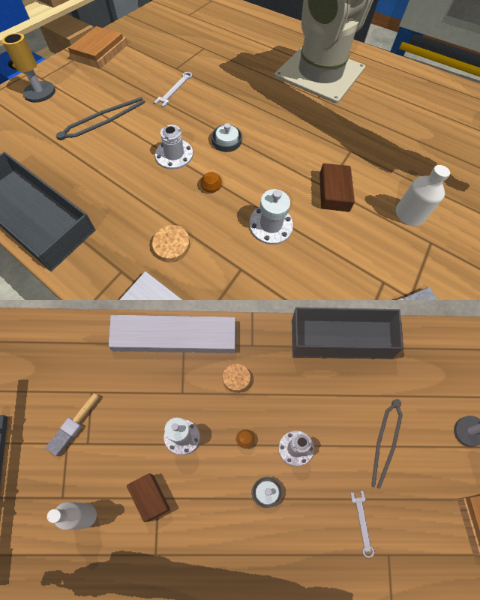

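```bash
python3 -m crank '[[[-32,-12,-12,0,0,0,85],[-32,-12,-12,0,0,0,85],[-32,-12,-12,0,0,0,85],[-32,-12,-12,0,0,0,85],[-32,-12,-12,0,0,0,85],[-32,-12,-10,0,0,0,85],[-32,-12,-10,0,0,0,85],[-32,-12,0,0,0,0,85],[-32,-12,0,0,0,0,85],[-32,-12,0,0,0,0,85]]]'
cat > h.py <<'E'
from workcell import *
import cv2,numpy as np
from scipy.spatial.transform import Rotation as Ro
def st():
    s=read_state(); w,x,y,z=s["tcp_rot"]; R=Ro.from_quat([x,y,z,w]).as_matrix()
    print("t",round(s["time_s"],2),"p",np.round(s["ee_pos"],1),"q",np.round(s["joints"],2),"F",np.round(s["ft_force"],1),"M",np.round(s["ft_torque"],2),"gap",round(s["finger_gap"],1),"toolx",np.round(R[:,0],3),"z",np.round(R[:,2],3))
    return np.array(s["ee_pos"]),R,s
def proj(c,X):
    i=camera_info(c); p=np.array(i["K"])@(np.array(i["R"])@X+i["t"]); return p[:2]/p[2]
def ray_at_z(c,uv,z):
    i=camera_info(c);R=np.array(i["R"]);K=np.array(i["K"]); o=-R.T@i["t"]; d=R.T@np.linalg.solve(K,[uv[0],uv[1],1]); return o+d*(z-o[2])/d[2]
E
python3 - <<'E'
from h import *
st()
ims=[]
for c,a,b in [("scene",(170,225),(265,130)),("top",(335,180),(305,210))]:
    im=camera(c)
    m=masks_of("cap_knob",c); 
    for k in m[:2]:
        ys,xs=np.nonzero(k["region"]);print(c,k["conf"],xs.min(),xs.max(),ys.min(),ys.max(),len(xs))
    i=im
    crop=im[150:290,180:400] if c=="scene" else im[150:290,290:510]
    ims.append(cv2.resize(crop,None,fx=2.0,fy=2.0,interpolation=cv2.INTER_CUBIC))
cv2.imwrite("pics/b.png",np.vstack(ims)[:,:,::-1])
E
```

```text
time_s: 1.63
ee_pos: [447.8, 396.3, 311.8]
tcp_rot: [0.0, 0.139, 0.99, 0.0]
ft_force: [0.5, 0.9, 0.3]
finger_gap: 84.9
t 1.63 p [447.8 396.3 311.8] q [-0.91  0.24  0.14  1.41 -0.03  1.49  0.52] F [0.5 0.9 0.3] M [ 0.06 -0.02  0.04] gap 84.9 toolx [-0.961  0.275 -0.   ] z [ 0.001  0.001 -1.   ]
scene 0.7 288 317 164 195 750
top 0.57 341 372 242 272 739
```

View pics/b.png

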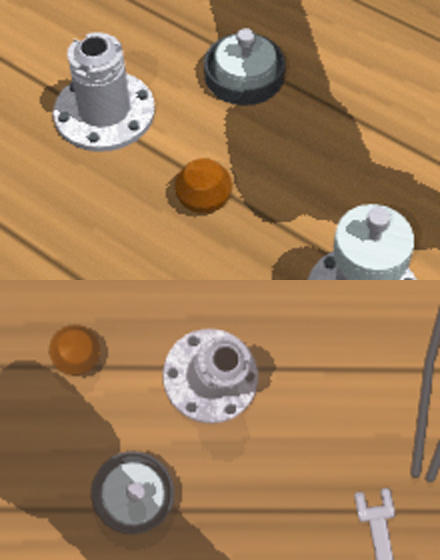

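Knob at scene ≈(303,169), top ≈(358,254); outlet bore at scene ≈(227,172), top ≈(403,189); the paperweight and the capped outlet stand clear to the left (top view).

Run:
```python
from h import *
for n,a,b,z in [("knob",(303,169),(358,254),56),("rim",(227,172.5),(403,189),95)]:
    print(n,ray_at_z("scene",a,z).round(1),ray_at_z("top",b,z).round(1))
    P=[np.array(camera_info(c)["K"])@np.c_[camera_info(c)["R"],camera_info(c)["t"]] for c in ("scene","top")]
    X=cv2.triangulatePoints(P[0],P[1],np.array(a,float).reshape(2,1),np.array(b,float).reshape(2,1)); print((X[:3]/X[3]).ravel().round(1))
i=camera_info("wrist");R=np.array(i["R"]);p,T,s=st();o=-R.T@i["t"]
print(np.array(i["K"]).round(1).tolist(),"cam in tool",(T.T@(o-p)).round(1),"axes in tool",(T.T@R.T).round(2).tolist())
```

```text
knob [441.6 -68.5  56. ] [441.1 -73.3  56. ]
[440.3 -71.8  53.5]
rim [ 564.4 -155.4   95. ] [ 564.  -157.7   95. ]
[ 563.8 -157.3   93.7]
t 1.83 p [447.2 396.8 311.2] q [-0.91  0.24  0.14  1.42 -0.03  1.49  0.51] F [-1.   1.4 -0.1] M [ 0.06  0.09 -0.02] gap 85.1 toolx [-0.961  0.277  0.   ] z [-0.  0. -1.]
[[275.5, 0.0, 319.0], [0.0, 275.5, 200.6], [0.0, 0.0, 1.0]] cam in tool [  72.3    0.5 -142.9] axes in tool [[-0.0, -0.96, -0.28], [1.0, -0.0, 0.0], [-0.0, -0.28, 0.96]]
```

```bash
python3 -m crank '[[[-10.3,-37.6,5,0,0,0,85],[-10.3,-37.6,5,0,0,0,85],[-10.3,-37.6,5,0,0,0,85],[-10.3,-37.6,5,0,0,0,85],[-10.3,-37.6,5,0,0,0,85],[-10.3,-37.6,5,0,0,0,85],[-10.3,-37.6,5,0,0,0,85],[-10.3,-37.6,5,0,0,0,85],[-10.3,-37.6,5,0,0,0,85],[-10.3,-37.6,5,0,0,0,85],[-10.3,-37.6,5,0,0,0,85],[-10.3,-37.6,5,0,0,0,85]]]'
python3 -m crank '[[[0,0,20,0,0,0,85],[0,0,20,0,0,0,60],[0,0,20,0,0,0,60],[0,0,10,0,0,0,60]]]'
python3 - <<'E'
from h import *
p,T,s=st()
im=camera("wrist").copy()
for X in ([441,-71,60],[564,-156.5,95]):
    u=proj("wrist",np.array(X));print(u.round(1));cv2.drawMarker(im,tuple(int(round(v)) for v in u),(255,0,0),0,14)
for n in ("cap_knob","outlet_rim"): print(n,[(np.round(d["xyz"],1).tolist(),round(d["conf"],2)) for d in search_frame(n,"wrist")][:2])
cv2.imwrite("pics/c.png",im[:,:,::-1])
E
```

```text
time_s: 2.83
ee_pos: [441.0, -70.6, 251.4]
tcp_rot: [0.0, 0.138, 0.99, 0.001]
ft_force: [1.4, 0.2, -0.5]
finger_gap: 84.8
time_s: 3.17
ee_pos: [440.4, -69.0, 179.4]
tcp_rot: [-0.001, 0.138, 0.99, 0.0]
ft_force: [-0.8, 0.5, -0.3]
finger_gap: 60.0
t 3.17 p [440.4 -69.  179.4] q [-0.51 -0.06  0.55  2.    0.03  1.19  1.32] F [-0.8  0.5 -0.3] M [ 0.07  0.04 -0.02] gap 60.0 toolx [-0.962  0.273  0.002] z [-0.002  0.    -1.   ]
[316.9 197.4]
[268.8 342. ]
cap_knob [([436.8, -69.4, 31.8], 0.93)]
outlet_rim [([545.6, -139.2, 25.7], 0.82)]
```

View pics/c.png

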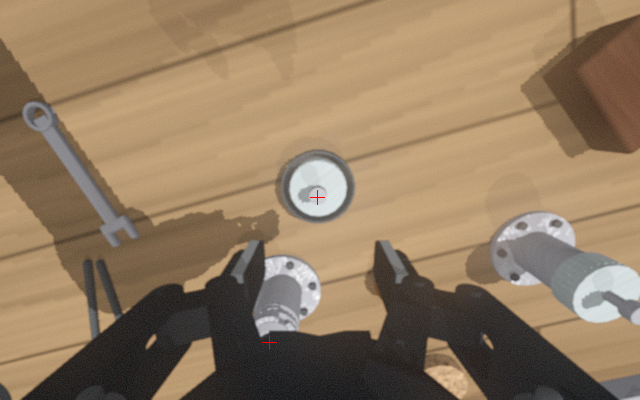

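The wrist view shows the knob at ≈(317,192) and the dish at ≈(317,186), the cross slightly below the knob; I'll zoom in.

Run:
```python
from h import *
im=camera("wrist")
cv2.imwrite("pics/d.png",cv2.resize(im[140:230,270:370],None,fx=6,fy=6,interpolation=cv2.INTER_CUBIC)[:,:,::-1])
for n in("cap_knob","dish"):
  for k in masks_of(n,"wrist")[:1]:
    ys,xs=np.nonzero(k["region"]);print(n,k["conf"],xs.min(),xs.max(),ys.min(),ys.max(),len(xs))
```

```text
cap_knob 0.56 291 346 157 213 2531
dish 0.87 281 355 147 221 1824
```

View pics/d.png

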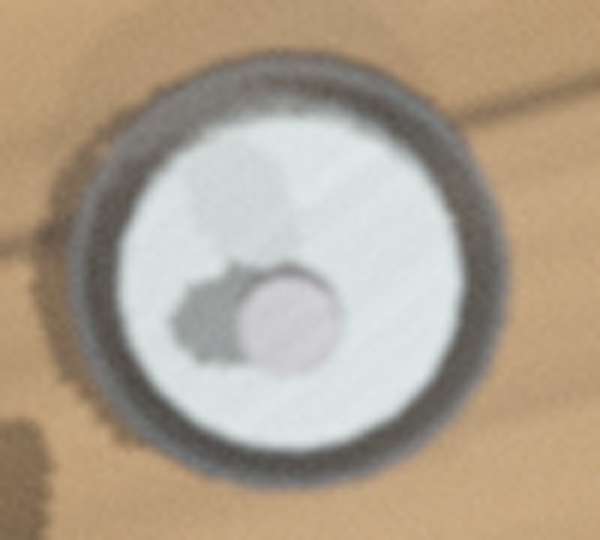

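The knob's top is at (318.3,193.8) and the cap's top disc centre at (318.3,186.7).

Run:
```python
from h import *
p,T,s=st()
print(ray_at_z("wrist",(318.3,193.8),60).round(1),ray_at_z("wrist",(318.3,186.7),31).round(1),"tool delta",(T.T@(ray_at_z("wrist",(318.3,193.8),60)-p)).round(1))
```

```text
t 3.47 p [442.  -70.  182.5] q [-0.51 -0.06  0.55  2.    0.03  1.19  1.32] F [-1.2  0.2 -0.2] M [ 0.02 -0.01  0.  ] gap 60.0 toolx [-0.962  0.274 -0.002] z [ 0.002  0.    -1.   ]
[441.6 -69.9  60. ] [441.4 -69.9  31. ] tool delta [ 6.000e-01 -1.000e-01  1.225e+02]
```

```bash
python3 -m crank '[[[0,0,30,0,0,0,45],[0,0,30,0,0,0,45],[0,0,30,0,0,0,45],[0,0,30,0,0,0,45],[0,0,15,0,0,0,45],[0,0,9,0,0,0,45],[0,0,0,0,0,0,45],[0,0,0,0,0,0,10],[0,0,0,0,0,0,10],[0,0,0,0,0,0,10],[0,0,0,0,0,0,10],[0,0,0,0,0,0,10]]]' 40
python3 -m crank '[[[0,0,0,0,0,0,10],[0,0,-15,0,0,0,10],[0,0,-20,0,0,0,10],[0,0,-20,0,0,0,10],[0,0,-20,0,0,0,10]]]'
python3 -c "from h import *;st()"
```

```text
time_s: 4.47
ee_pos: [442.4, -70.6, 38.5]
tcp_rot: [0.001, 0.139, 0.99, 0.0]
ft_force: [0.1, -2.9, 6.2]
finger_gap: 16.0
time_s: 4.88
ee_pos: [441.0, -70.3, 113.4]
tcp_rot: [0.0, 0.139, 0.99, 0.0]
ft_force: [0.7, -0.1, -1.1]
finger_gap: 16.2
t 4.88 p [441.  -70.3 113.4] q [-0.51  0.03  0.58  2.08 -0.02  1.03  1.37] F [ 0.7 -0.1 -1.1] M [-0.03 -0.04  0.03] gap 16.2 toolx [-0.961  0.275 -0.   ] z [ 0.  0. -1.]
```

```bash
python3 -m crank '[[[0,0,-25,0,0,0,10],[0,0,-25,0,0,0,10],[-10,-2,-20,0,0,0,10],[-20,-4,0,0,0,0,10],[-30,-6,0,0,0,0,10],[-35,-6,0,0,0,0,10],[-35,-6,0,0,0,0,10],[-35,-6,0,0,0,0,10],[-35,-6,0,0,0,0,10],[-35,-6,0,0,0,0,10],[-25,-5,0,0,0,0,10],[-13,-4,0,0,0,0,10]]]'
python3 -m crank '[[[0,0,0,0,0,0,10],[0,0,0,0,0,0,10],[0,0,0,0,0,0,10]]]'
python3 - <<'E'
from h import *
p,T,s=st()
im=camera("wrist").copy()
print(proj("wrist",np.array([564,-156.5,95])).round(1))
print([(np.round(d["xyz"],1).tolist(),round(d["conf"],2)) for d in search_frame("outlet_rim","wrist")][:2])
u,v=proj("wrist",np.array([564,-156.5,95])).round().astype(int)
a=cv2.resize(im,(480,300)); v0=max(0,v-50);u0=max(0,u-60);print(u0,v0)
b=cv2.resize(im[v0:v0+100,u0:u0+120],None,fx=4,fy=4,interpolation=cv2.INTER_CUBIC)
b=b[:,:480]; cv2.imwrite("pics/e.png",cv2.resize(im,(400,250))[:,:,::-1]) if 0 else cv2.imwrite("pics/e.png",np.vstack([b[:, :480],cv2.resize(im,(480,300))])[:600,:,::-1] if b.shape[0]<=300 else np.hstack([b,cv2.resize(im,(320,200),interpolation=cv2.INTER_AREA) if b.shape[0]==200 else cv2.copyMakeBorder(cv2.resize(im,(320,200),interpolation=cv2.INTER_AREA),0,b.shape[0]-200,0,0,0)])[:,:,::-1])
E
```

```text
time_s: 5.88
ee_pos: [691.5, -195.2, 181.2]
tcp_rot: [-0.0, 0.139, 0.99, -0.0]
ft_force: [-0.3, 1.2, -2.0]
finger_gap: 16.1
time_s: 6.13
ee_pos: [689.2, -194.1, 182.3]
tcp_rot: [-0.0, 0.139, 0.99, 0.0]
ft_force: [-0.3, -1.0, -1.4]
finger_gap: 16.2
t 6.13 p [ 689.2 -194.1  182.3] q [-0.18  0.62  0.62  1.27 -0.36  1.36  1.72] F [-0.3 -1.  -1.4] M [-0.01  0.06 -0.03] gap 16.2 toolx [-0.961  0.275  0.001] z [-0.     0.001 -1.   ]
[320.1  36.8]
[([572.7, -156.8, 68.6], 0.74)]
260 0
```

View pics/e.png

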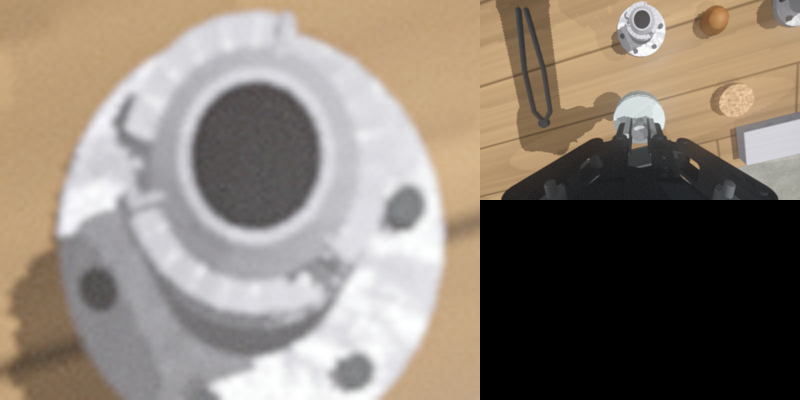

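The wrist view shows the open bore, rim ring centred at ≈(324,39), with thread starts around it, and the cap hanging in the fingers; next I check the cap's position in the hand.

Run:
```python
from h import *
im=camera("wrist"); p,T,s=st()
print("rim",ray_at_z("wrist",(324,39),95).round(1))
P0=np.array([689.5,-194.5,182.3])
im=im[150:300,240:400]; k=4
b=cv2.resize(im,None,fx=k,fy=k,interpolation=cv2.INTER_CUBIC)
for z,c in((4,(255,0,0)),(31,(0,0,255))):
  pts=[]
  for a in np.linspace(0,2*np.pi,90):
    w=p+T@np.array([31*np.cos(a),31*np.sin(a),z]); pts.append((proj("wrist",w)-[240,150])*k)
  cv2.polylines(b,[np.array(pts).astype(int)],True,c,1)
cv2.imwrite("pics/f.png",b[:,:,::-1])
```

```text
t 6.28 p [ 689.4 -193.7  182.8] q [-0.18  0.62  0.62  1.27 -0.36  1.36  1.72] F [-0.4  0.4 -1.6] M [ 0.01 -0.01 -0.05] gap 16.4 toolx [-0.962  0.275 -0.   ] z [ 0.001  0.001 -1.   ]
rim [ 566.4 -154.    95. ]
```

View pics/f.png

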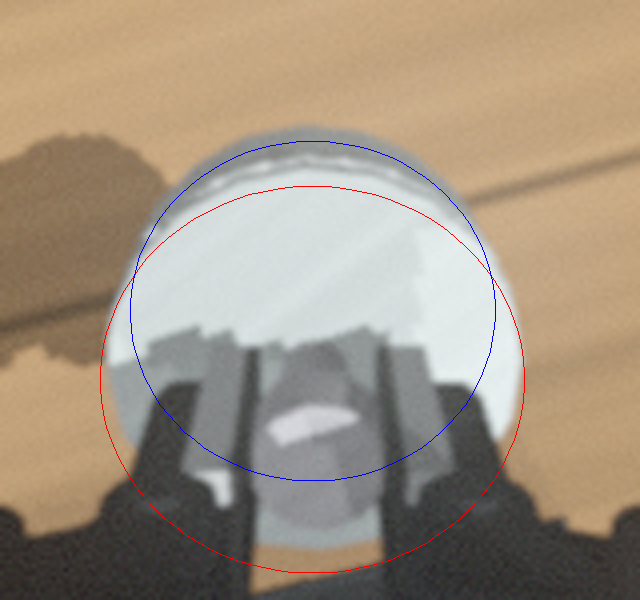

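Cap disc in hand spans crop x 108–523, y 163–548, i.e. offset slightly to tool +x from nominal; I compute cap-to-rim in the same camera.

Run:
```python
from h import *
from scipy.optimize import least_squares
i=camera_info("wrist");R=np.array(i["R"]);o=-R.T@i["t"]; p,T,s=st()
print("cam in tool",(T.T@(o-p)).round(2))
obs=np.array([108,523,163,548])/4+np.array([240,240,150,150])
a=np.linspace(0,2*np.pi,361)
def box(c):
    w=c+31*np.c_[np.cos(a),np.sin(a),0*a]; q=(R@w.T).T+i["t"]; q=q@np.array(i["K"]).T; q=q[:,:2]/q[:,2:]
    return np.array([q[:,0].min(),q[:,0].max(),q[:,1].min(),q[:,1].max()])
r=least_squares(lambda c:box(c)-obs,p); print("captop",r.x.round(1),r.fun.round(2),"rel tool",(T.T@(r.x-p)).round(1))
rim=ray_at_z("wrist",(324,39),95); d=rim-r.x; d[2]=0; print("rim",rim.round(1),"d",d.round(1),"tool",(T.T@d).round(1))
for nm,rr in(("rim19?",19.5),):
    pass
# height check of rim from ring width 157/4 px
```

```text
t 6.28 p [ 689.4 -193.7  182.8] q [-0.18  0.62  0.62  1.27 -0.36  1.36  1.72] F [-0.4  0.4 -1.6] M [ 0.01 -0.01 -0.05] gap 16.4 toolx [-0.962  0.275 -0.   ] z [ 0.001  0.001 -1.   ]
cam in tool [  72.23    0.51 -142.87]
captop [ 687.3 -192.6  175.3] [-0.26  0.26  0.26 -0.29] rel tool [2.3 0.4 7.5]
rim [ 566.4 -154.    95. ] d [-121.    38.6    0. ] tool [126.9   3.9  -0. ]
```

```bash
python3 -m crank '[[[15,0.3,0,0,0,0,10],[25,0.5,0,0,0,0,10],[30,0.6,0,0,0,0,10],[30,0.6,0,0,0,0,10],[18,0.4,10,0,0,0,10],[10,0.2,15,0,0,0,10],[0,0,15,0,0,0,10],[0,0,5,0,0,0,10],[0,0,0,0,0,0,10],[0,0,0,0,0,0,10]]]'
python3 - <<'E'
from h import *
p,T,s=st()
a=camera("scene");b=camera("top"); c=camera("wrist")
f=lambda x,k:cv2.resize(x,None,fx=k,fy=k,interpolation=cv2.INTER_CUBIC)
o=np.hstack([f(a[130:230,190:270],4)[:400,:320],f(b[150:250,370:450],4)])
cv2.imwrite("pics/g.png",o[:,:,::-1])
E
```

```text
time_s: 7.12
ee_pos: [567.6, -156.7, 137.9]
tcp_rot: [0.0, 0.139, 0.99, 0.0]
ft_force: [-0.0, 0.2, -1.3]
finger_gap: 16.2
t 7.12 p [ 567.6 -156.7  137.9] q [-0.34  0.37  0.66  1.71 -0.24  1.15  1.68] F [-0.   0.2 -1.3] M [ 0.01 -0.02 -0.02] gap 16.2 toolx [-0.961  0.275 -0.   ] z [ 0. -0. -1.]
```

View pics/g.png

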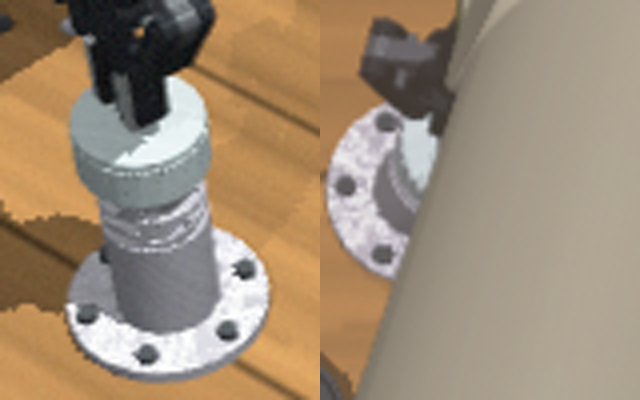

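Scene view shows the cap just above the pipe, cap edges at crop x≈71/211, pipe edges ≈114/219 lower down; compare with the projected axis.

Run:
```python
from h import *
f=lambda X:((proj("scene",np.array(X,float))-[190,130])*4).round(1)
def edges(x,y,z,r):
    a=np.linspace(0,6.283,200); q=np.array([f([x+r*np.cos(t),y+r*np.sin(t),z]) for t in a]); l,rr=q[q[:,0].argmin()],q[q[:,0].argmax()]; return l,rr
for x,y in((565,-155.5),(566,-155.5),(565,-154.5)):
    print(x,y,"rim",f([x,y,95]),"pipe z40 r24.5?",*edges(x,y,40,24),"cap top",*edges(x,y,130,31),"cap bot",*edges(x,y,103,31))
a=camera("scene"); g=cv2.cvtColor(a[130:230,190:270],cv2.COLOR_RGB2GRAY).astype(int)
for r in (33,36,40,44,55,60,65,70,75): print(r, g[r,10:62].tolist())
```

```text
565 -155.5 rim [147.1 170.6] pipe z40 r24.5? [110.4 251.7] [209.3 248. ] cap top [ 69.  120.6] [207.  114.6] cap bot [ 77.5 162.7] [212.3 156.6]
566 -155.5 rim [145.6 171.9] pipe z40 r24.5? [109.  252.9] [208.  249.3] cap top [ 67.5 121.9] [205.6 114.3] cap bot [ 76. 164.] [210.9 157.9]
565 -154.5 rim [148.7 171.5] pipe z40 r24.5? [111.9 252.6] [210.9 248.9] cap top [ 70.6 123.1] [208.7 115.5] cap bot [ 79.1 163.6] [213.9 157.5]
33 [162, 165, 164, 163, 165, 163, 165, 144, 153, 154, 155, 158, 157, 158, 155, 155, 154, 153, 155, 152, 152, 149, 145, 137, 145, 130, 163, 228, 173, 231, 240, 240, 239, 239, 240, 240, 241, 240, 239, 224, 148, 150, 151, 158, 156, 152, 148, 150, 144, 132, 129, 127]
36 [162, 160, 160, 162, 163, 159, 161, 138, 98, 133, 154, 154, 156, 152, 153, 149, 153, 155, 152, 149, 151, 151, 150, 149, 181, 242, 242, 244, 243, 244, 243, 243, 242, 243, 242, 242, 236, 185, 155, 153, 137, 136, 150, 161, 152, 150, 149, 150, 148, 142, 143, 139]
40 [163, 163, 162, 161, 159, 160, 161, 154, 128, 102, 103, 111, 122, 117, 110, 118, 133, 184, 240, 240, 242, 241, 242, 243, 242, 243, 244, 2
[... 938 characters left out ...]
133, 140, 141, 139, 77, 48, 75, 89, 86, 92, 92, 95, 101, 103, 104, 109, 111, 113, 115, 118, 123, 127, 129, 128, 134, 130, 136, 136, 133, 131, 129, 129, 140, 197, 230, 240, 245, 232, 167, 106, 107]
70 [92, 89, 94, 91, 93, 90, 91, 102, 130, 143, 142, 148, 138, 137, 141, 145, 141, 141, 100, 92, 93, 93, 94, 94, 99, 102, 106, 112, 115, 118, 119, 124, 127, 126, 125, 126, 129, 129, 132, 129, 131, 131, 129, 127, 152, 225, 223, 223, 250, 246, 239, 224]
75 [88, 88, 92, 92, 96, 91, 100, 135, 149, 148, 139, 145, 135, 137, 142, 139, 142, 137, 134, 101, 93, 93, 94, 93, 97, 101, 105, 107, 111, 116, 118, 121, 121, 121, 124, 128, 133, 130, 131, 132, 132, 131, 129, 130, 173, 238, 243, 237, 245, 246, 242, 221]
```

```bash
python3 -m crank '[[[0,0,4,0,0,0,10],[0,0,4,0,0,0,10],[0,0,2,0,0,0,10],[0,0,0,0,0,0,10]]]'; python3 -c "from h import *;st()"
```

```text
time_s: 7.65
ee_pos: [567.0, -156.7, 126.5]
tcp_rot: [-0.001, 0.139, 0.99, -0.0]
ft_force: [0.2, 0.3, -1.3]
finger_gap: 16.1
t 7.65 p [ 567.  -156.7  126.5] q [-0.33  0.38  0.65  1.72 -0.25  1.13  1.68] F [ 0.2  0.3 -1.3] M [ 0.05  0.04 -0.02] gap 16.1 toolx [-0.961  0.275  0.001] z [-0.001  0.    -1.   ]
```

```bash
python3 -m crank '[[[0,0,2,0,0,0,10],[0,0,2,0,0,0,10],[0,0,0,0,0,0,10]]]'; python3 -m crank '[[[0,0,1.5,0,0,0,10],[0,0,1.5,0,0,0,10],[0,0,0,0,0,0,10]]]'; python3 -c "from h import *;st()"
```

```text
time_s: 7.9
ee_pos: [567.2, -156.7, 122.9]
tcp_rot: [-0.0, 0.139, 0.99, 0.0]
ft_force: [-0.6, -0.0, -0.9]
finger_gap: 15.8
time_s: 8.15
ee_pos: [567.6, -156.9, 120.4]
tcp_rot: [0.0, 0.139, 0.99, -0.0]
ft_force: [-0.3, -0.1, 0.8]
finger_gap: 16.0
t 8.15 p [ 567.6 -156.9  120.4] q [-0.33  0.39  0.65  1.72 -0.26  1.12  1.69] F [-0.3 -0.1  0.8] M [ 0.06 -0.01 -0.05] gap 16.0 toolx [-0.961  0.275 -0.001] z [ 0.001 -0.    -1.   ]
```

```bash
python3 -m crank '[[[0,0,1,0,0,0,10],[0,0,1,0,0,0,10],[0,0,0,0,0,0,10]]]'; python3 -c "from h import *;st()"
```

```text
time_s: 8.4
ee_pos: [568.2, -157.5, 119.8]
tcp_rot: [0.001, 0.139, 0.99, -0.0]
ft_force: [-2.5, -0.9, 11.4]
finger_gap: 15.8
t 8.4 p [ 568.2 -157.5  119.8] q [-0.33  0.39  0.65  1.72 -0.26  1.11  1.69] F [-2.5 -0.9 11.4] M [-0.    0.47  0.02] gap 15.8 toolx [-0.961  0.276 -0.003] z [ 0.002 -0.    -1.   ]
```

```bash
python3 -m crank '[[[0,0,-1.5,0,0,0,10],[0,0,0,0,0,0,85],[0,0,0,0,0,0,85],[0,0,0,0,0,0,85],[0,0,-10,0,0,0,85],[0,0,-20,0,0,0,85],[0,0,-20,0,0,0,85],[0,0,-10,0,0,0,85],[0,0,0,0,0,0,85],[0,0,0,0,0,0,85]]]'
python3 - <<'E'
from h import *
p,T,s=st()
im=camera("wrist");a=camera("scene")
f=lambda x,k:cv2.resize(x,None,fx=k,fy=k,interpolation=cv2.INTER_CUBIC)
w=f(im[150:350,220:420],2.5) 
o=np.hstack([f(a[130:230,190:250],5)[:500,:300],w])
cv2.imwrite("pics/i.png",o[:,:,::-1])
E
```

```text
time_s: 9.23
ee_pos: [567.5, -156.7, 179.8]
tcp_rot: [0.0, 0.139, 0.99, 0.0]
ft_force: [0.6, -0.1, -0.2]
finger_gap: 84.9
t 9.23 p [ 567.5 -156.7  179.8] q [-0.35  0.33  0.67  1.66 -0.21  1.23  1.66] F [ 0.6 -0.1 -0.2] M [-0.    0.01  0.01] gap 84.9 toolx [-0.961  0.275 -0.001] z [ 0.001  0.    -1.   ]
```

View pics/i.png

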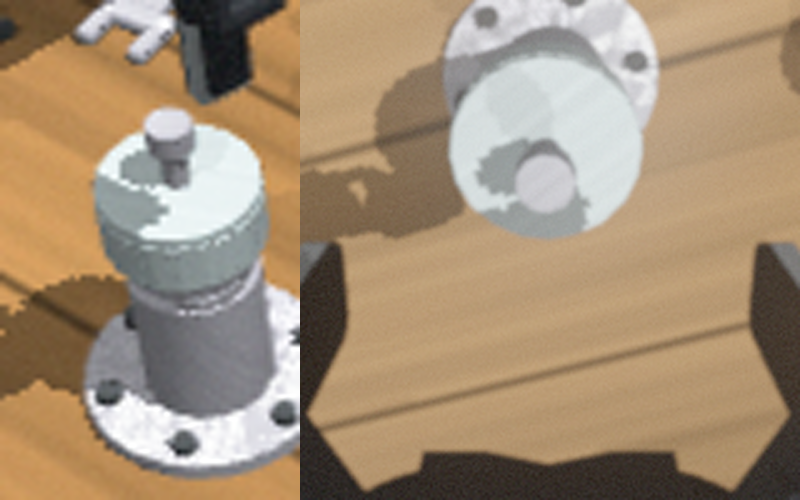

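The cap stands square on the outlet, knob top at wrist px (318,223), cap disc centre (318,209). Used 9 pictures.

Run:
```python
from h import *
p,T,s=st()
for uv,z in(((318,223.2),142),((318.2,209),113)):
    X=ray_at_z("wrist",uv,z);print(X.round(1),(T.T@(X-p)).round(1))
```

```text
t 9.33 p [ 566.8 -156.5  178.7] q [-0.35  0.33  0.67  1.66 -0.21  1.23  1.66] F [0.3 0.3 0.3] M [ 0.   -0.02 -0.03] gap 85.2 toolx [-0.961  0.275  0.001] z [-0.001  0.    -1.   ]
[ 564.3 -155.9  142. ] [ 2.6 -0.2 36.7]
[ 563.4 -155.6  113. ] [ 3.4 -0.1 65.7]
```

```bash
python3 -m crank '[[[2.5,0,25,0,0,0,85],[0,0,30,0,0,0,85],[0,0,25,0,0,0,85],[0,0,15,0,0,0,85],[0,0,6,0,0,0,85],[0,0,0,0,0,0,85],[0,0,0,0,0,0,55],[0,0,0,0,0,0,55],[0,0,0,0,0,0,55],[0,0,0,0,0,0,55]]]' 30; python3 -c "from h import *;st()"
```

```text
time_s: 10.17
ee_pos: [565.8, -156.3, 80.0]
tcp_rot: [0.001, 0.139, 0.99, 0.0]
ft_force: [0.8, -1.0, 3.6]
finger_gap: 61.2
t 10.17 p [ 565.8 -156.3   80. ] q [-0.32  0.43  0.63  1.76 -0.29  1.04  1.71] F [ 0.8 -1.   3.6] M [-0.12 -0.03  0.01] gap 61.2 toolx [-0.961  0.275 -0.002] z [ 0.002 -0.    -1.   ]
```

```bash
python3 -m crank '[[[0,0,0.5,0,0,-0.06,55],[0,0,0,0,0,-0.06,55]]]' |grep -E 'pos|force'; for k in 1; do python3 -m crank '[[[0,0,0,0,0,-0.07,55],[0,0,0,0,0,-0.07,55]]]'|grep -E 'pos|force'; python3 -c "from h import *;st()"; done; python3 -m crank '[[[0,0,0,0,0,-0.07,55],[0,0,0,0,0,-0.07,55]]]'|grep -E 'pos|force'; python3 -c "from h import *;st()"
```

```text
ee_pos: [566.0, -156.4, 79.8]
ft_force: [-0.7, 1.1, 7.0]
ee_pos: [566.0, -156.3, 79.8]
ft_force: [-0.2, -0.2, 6.6]
t 10.5 p [ 566.  -156.3   79.8] q [-0.28  0.42  0.58  1.76 -0.26  1.03  1.95] F [-0.2 -0.2  6.6] M [ 0.03  0.2  -0.13] gap 61.3 toolx [-1.     0.016 -0.003] z [ 0.003 -0.    -1.   ]
ee_pos: [566.0, -156.4, 79.8]
ft_force: [-1.0, 0.2, 7.4]
t 10.67 p [ 566.  -156.4   79.8] q [-0.25  0.42  0.55  1.76 -0.25  1.03  2.08] F [-1.   0.2  7.4] M [-0.06  0.15 -0.1 ] gap 61.7 toolx [-0.992 -0.124 -0.003] z [ 0.003 -0.    -1.   ]
```

```bash
for i in 1; do python3 -m crank '[[[0,0,0,0,0,-0.07,55],[0,0,0,0,0,-0.07,55]]]'|grep -E 'pos|force'; python3 -m crank '[[[0,0,0,0,0,-0.07,55],[0,0,0,0,0,-0.07,55]]]'|grep -E 'pos|force';  python3 -m crank '[[[0,0,0,0,0,-0.06,55],[0,0,0,0,0,-0.04,55]]]'|grep -E 'pos|force';  python3 -c "from h import *;st()"; done
```

```text
ee_pos: [566.0, -156.4, 79.8]
ft_force: [-0.8, 0.0, 7.1]
ee_pos: [566.0, -156.5, 79.8]
ft_force: [-0.4, -0.9, 7.1]
ee_pos: [566.0, -156.5, 79.8]
ft_force: [-0.4, -1.3, 7.2]
t 11.17 p [ 566.  -156.5   79.8] q [-0.2   0.4   0.48  1.76 -0.21  1.03  2.43] F [-0.4 -1.3  7.2] M [-0.09 -0.02 -0.12] gap 61.5 toolx [-0.876 -0.483 -0.002] z [ 0.003 -0.    -1.   ]
```

```bash
python3 -m crank '[[[0,0,-1,0,0,0,85],[0,0,0,0,0,0,85],[0,0,0,0,0,0,85],[0,0,0,0,0,0.06,85],[0,0,0,0,0,0.12,85],[0,0,0,0,0,0.12,85],[0,0,0,0,0,0.12,85],[0,0,0,0,0,0.12,85],[0,0,0,0,0,0.12,85],[0,0,0,0,0,0.12,85],[0,0,0,0,0,0.12,85],[0,0,0,0,0,0.12,85]]]'; python3 -m crank '[[[0,0,0,0,0,0.12,85],[0,0,0,0,0,0.12,85],[0,0,0,0,0,0.12,85],[0,0,0,0,0,0.12,85],[0,0,0,0,0,0.12,85],[0,0,0,0,0,0.12,85],[0,0,0,0,0,0.12,85],[0,0,0,0,0,0.08,85],[0,0,0,0,0,0,85]]]'; python3 -c "from h import *;st()"
```

```text
time_s: 12.17
ee_pos: [564.8, -155.9, 79.2]
tcp_rot: [-0.0, 0.26, 0.966, 0.0]
ft_force: [-0.3, 0.1, -0.4]
finger_gap: 84.9
time_s: 12.92
ee_pos: [564.9, -155.8, 79.1]
tcp_rot: [-0.0, 0.661, 0.751, -0.0]
ft_force: [-0.5, 0.4, -0.3]
finger_gap: 85.1
t 12.92 p [ 564.9 -155.8   79.1] q [-0.49  0.51  0.87  1.77 -0.44  1.07  0.66] F [-0.5  0.4 -0.3] M [ 0.01 -0.01  0.02] gap 85.1 toolx [-0.127  0.992 -0.   ] z [-0. -0. -1.]
```

```bash
python3 -m crank '[[[0,0,0,0,0,0,55],[0,0,0,0,0,0,55],[0,0,0,0,0,0,55],[0,0,0,0,0,0,55],[0,0,1,0,0,-0.04,55],[0,0,0,0,0,-0.06,55]]]' |grep -E 'pos|force|gap';python3 -c "from h import *;st()"; for i in 1; do python3 -m crank '[[[0,0,0,0,0,-0.07,55],[0,0,0,0,0,-0.07,55]]]'|grep -E 'pos|force'; python3 -m crank '[[[0,0,0,0,0,-0.07,55],[0,0,0,0,0,-0.07,55]]]'|grep -E 'pos|force';  python3 -m crank '[[[0,0,0,0,0,-0.07,55],[0,0,0,0,0,-0.07,55]]]'|grep -E 'pos|force';  python3 -c "from h import *;st()"; done
```

```text
ee_pos: [565.9, -156.6, 79.2]
ft_force: [0.2, 1.3, 5.8]
finger_gap: 61.5
t 13.42 p [ 565.9 -156.6   79.2] q [-0.48  0.5   0.85  1.77 -0.43  1.06  0.76] F [0.2 1.3 5.8] M [-0.07 -0.22 -0.06] gap 61.5 toolx [-0.232  0.973 -0.001] z [ 0.002 -0.    -1.   ]
ee_pos: [565.7, -156.6, 79.1]
ft_force: [0.8, -0.3, 1.9]
ee_pos: [564.8, -156.2, 78.2]
ft_force: [-0.0, -0.5, -1.6]
ee_pos: [564.6, -156.1, 78.0]
ft_force: [-0.2, -0.2, -1.1]
t 13.92 p [ 564.6 -156.1   78. ] q [-0.41  0.47  0.76  1.77 -0.37  1.05  1.13] F [-0.2 -0.2 -1.1] M [-0.01  0.01 -0.01] gap 61.6 toolx [-0.61   0.792  0.   ] z [-0.  0. -1.]
```

```bash
for i in 1; do python3 -m crank '[[[0,0,1,0,0,0,55],[0,0,1,0,0,0,55],[0,0,0,0,0,0,55]]]'|grep -E 'pos|force'; python3 -c "from h import *;st()"; done
```

```text
ee_pos: [564.6, -156.1, 75.9]
ft_force: [-0.4, -0.2, -1.6]
t 14.17 p [ 564.6 -156.1   75.9] q [-0.41  0.47  0.76  1.77 -0.37  1.05  1.13] F [-0.4 -0.2 -1.6] M [-0.03 -0.01 -0.01] gap 61.8 toolx [-0.605  0.796  0.001] z [-0.001  0.    -1.   ]
```

```bash
python3 -m crank '[[[0,0,1,0,0,0,55],[0,0,1,0,0,0,55],[0,0,0,0,0,0,55]]]'|grep -E 'pos|force'; python3 -m crank '[[[0,0,1,0,0,0,55],[0,0,0.5,0,0,0,55],[0,0,0,0,0,0,55]]]'|grep -E 'pos|force'; python3 -c "from h import *;st()"
```

```text
ee_pos: [564.8, -156.0, 74.0]
ft_force: [-0.3, -0.6, -1.6]
ee_pos: [564.9, -156.0, 72.6]
ft_force: [-0.3, -0.0, -0.9]
t 14.67 p [ 564.9 -156.    72.6] q [-0.41  0.48  0.75  1.77 -0.37  1.04  1.13] F [-0.3 -0.  -0.9] M [-0.03  0.    0.03] gap 61.0 toolx [-0.607  0.795  0.   ] z [-0.  0. -1.]
```

```bash
python3 -m crank '[[[0,0,0.7,0,0,0,55],[0,0,0.3,0,0,0,55],[0,0,0,0,0,0,55]]]'|grep -E 'pos|force'; python3 -c "from h import *;st()"
```

```text
ee_pos: [565.1, -156.1, 72.0]
ft_force: [-0.7, 1.2, 2.3]
t 14.92 p [ 565.1 -156.1   72. ] q [-0.41  0.48  0.75  1.77 -0.37  1.04  1.14] F [-0.7  1.2  2.3] M [0.09 0.15 0.06] gap 61.2 toolx [-0.607  0.795 -0.   ] z [ 0.  0. -1.]
```

```bash
python3 -m crank '[[[0,0,0,0,0,0.06,55],[0,0,0,0,0,0.06,55]]]'|grep -E 'pos|force';python3 -m crank '[[[0,0,0,0,0,0.06,55],[0,0,0,0,0,0.06,55]]]'|grep -E 'pos|force'; python3 -c "from h import *;st()";python3 -m crank '[[[0,0,0.2,0,0,0.06,55],[0,0,0.2,0,0,0.06,55]]]'|grep -E 'pos|force'; python3 -c "from h import *;st()"
```

```text
ee_pos: [565.2, -156.0, 72.0]
ft_force: [0.1, 0.8, 1.3]
ee_pos: [565.2, -156.0, 72.0]
ft_force: [0.1, 0.4, 0.3]
t 15.25 p [ 565.2 -156.    72. ] q [-0.44  0.49  0.8   1.78 -0.41  1.04  0.92] F [0.1 0.4 0.3] M [ 0.02 -0.01 -0.01] gap 62.0 toolx [-0.398  0.917 -0.   ] z [ 0.001  0.    -1.   ]
ee_pos: [565.2, -156.2, 71.7]
ft_force: [-1.5, -0.5, 1.2]
t 15.42 p [ 565.2 -156.2   71.7] q [-0.46  0.5   0.83  1.78 -0.43  1.05  0.81] F [-1.5 -0.5  1.2] M [-0.1   0.18 -0.04] gap 61.4 toolx [-0.285  0.959 -0.   ] z [ 0.001 -0.    -1.   ]
```

```bash
for k in 1; do python3 -m crank '[[[0,0,0.25,0,0,0.07,55],[0,0,0.25,0,0,0.07,55],[0,0,0.25,0,0,0.07,55]]]'|grep -E 'pos|force'; python3 -c "from h import *;st()"; python3 -m crank '[[[0,0,0.25,0,0,0.07,55],[0,0,0.25,0,0,0.07,55],[0,0,0.25,0,0,0.07,55]]]'|grep -E 'pos|force'; python3 -c "from h import *;st()"; done
```

```text
ee_pos: [565.1, -156.2, 70.9]
ft_force: [-0.1, -0.3, 1.0]
t 15.67 p [ 565.1 -156.2   70.9] q [-0.49  0.52  0.88  1.78 -0.46  1.06  0.63] F [-0.1 -0.3  1. ] M [-0.01  0.11 -0.02] gap 61.5 toolx [-0.078  0.997 -0.   ] z [ 0. -0. -1.]
ee_pos: [565.0, -156.1, 69.9]
ft_force: [-0.1, -0.4, -1.5]
t 15.92 p [ 565.  -156.1   69.9] q [-0.52  0.55  0.92  1.78 -0.49  1.06  0.45] F [-0.1 -0.4 -1.5] M [0.02 0.02 0.03] gap 61.6 toolx [0.131 0.991 0.   ] z [ 0.  0. -1.]
```

```bash
for k in 1; do python3 -m crank '[[[0,0,0.28,0,0,0.07,55],[0,0,0.28,0,0,0.07,55],[0,0,0.28,0,0,0.07,55]]]'|grep -E 'pos|force'; python3 -c "from h import *;st()"; python3 -m crank '[[[0,0,0.25,0,0,0.07,55],[0,0,0.25,0,0,0.07,55],[0,0,0.25,0,0,0.07,55]]]'|grep -E 'pos|force'; python3 -c "from h import *;st()";  python3 -m crank '[[[0,0,0.25,0,0,0.07,55],[0,0,0.25,0,0,0.07,55],[0,0,0.25,0,0,0.07,55]]]'|grep -E 'pos|force'; python3 -c "from h import *;st()";  done
```

```text
ee_pos: [565.0, -156.0, 69.0]
ft_force: [-0.5, -0.6, -1.7]
t 16.17 p [ 565. -156.   69.] q [-0.55  0.57  0.97  1.78 -0.53  1.07  0.26] F [-0.5 -0.6 -1.7] M [-0.01  0.04 -0.03] gap 60.9 toolx [0.335 0.942 0.   ] z [ 0.  0. -1.]
ee_pos: [565.0, -155.9, 68.2]
ft_force: [-0.2, -0.6, -2.7]
t 16.42 p [ 565.  -155.9   68.2] q [-0.58  0.6   1.01  1.79 -0.57  1.08  0.08] F [-0.2 -0.6 -2.7] M [ 0.01 -0.08 -0.04] gap 61.2 toolx [0.524 0.852 0.   ] z [-0.  0. -1.]
ee_pos: [565.0, -155.9, 67.4]
ft_force: [-0.5, 0.2, -0.1]
t 16.67 p [ 565.  -155.9   67.4] q [-0.61  0.63  1.06  1.79 -0.61  1.1  -0.1 ] F [-0.5  0.2 -0.1] M [ 0.01 -0.01 -0.02] gap 61.8 toolx [0.69  0.724 0.   ] z [-0.  0. -1.]
```

```bash
for k in 1; do python3 -m crank '[[[0,0,0.25,0,0,0.06,55],[0,0,0.2,0,0,0.06,55],[0,0,0.1,0,0,0.06,55]]]'|grep -E 'pos|force'; python3 -c "from h import *;st()"; python3 -m crank '[[[0,0,0.1,0,0,0.05,55],[0,0,0.1,0,0,0.05,55],[0,0,0,0,0,0.03,55]]]'|grep -E 'pos|force'; python3 -c "from h import *;st()";   done
```

```text
ee_pos: [565.0, -155.9, 66.9]
ft_force: [0.3, 0.9, -1.5]
t 16.92 p [ 565.  -155.9   66.9] q [-0.63  0.65  1.09  1.79 -0.65  1.11 -0.25] F [ 0.3  0.9 -1.5] M [-0.05 -0.04 -0.01] gap 61.3 toolx [0.808 0.589 0.   ] z [-0.  0. -1.]
ee_pos: [566.0, -155.6, 66.9]
ft_force: [4.4, 1.1, -3.4]
t 17.17 p [ 566.  -155.6   66.9] q [-0.64  0.67  1.12  1.79 -0.67  1.12 -0.36] F [ 4.4  1.1 -3.4] M [ 0.24 -0.97  0.42] gap 61.4 toolx [0.877 0.481 0.002] z [ 0.002 -0.    -1.   ]
```

```bash
python3 -m crank '[[[0,0,0,0,0,0.05,55],[0,0,0,0,0,0.05,55],[0,0,0,0,0,0,55]]]'|grep -E 'pos|force'; python3 -c "from h import *;st()"
```

```text
ee_pos: [565.0, -155.6, 66.8]
ft_force: [-1.4, 1.9, 2.4]
t 17.42 p [ 565.  -155.6   66.8] q [-0.65  0.69  1.14  1.79 -0.69  1.13 -0.45] F [-1.4  1.9  2.4] M [0.37 0.42 0.87] gap 61.3 toolx [ 0.92   0.392 -0.   ] z [-0.001  0.    -1.   ]
```

```bash
python3 -m crank '[[[0,0,0,0,0,0,55],[0,0,0,0,0,0.05,55],[0,0,0,0,0,0.05,55],[0,0,0,0,0,0,55]]]' 40|grep -E 'pos|force'; python3 -c "from h import *;st()"
```

```text
ee_pos: [566.3, -155.2, 66.9]
ft_force: [5.0, 2.1, -1.5]
t 17.75 p [ 566.3 -155.2   66.9] q [-0.66  0.7   1.16  1.79 -0.71  1.14 -0.53] F [ 5.   2.1 -1.5] M [ 0.43 -1.    1.14] gap 61.4 toolx [0.954 0.3   0.002] z [ 0.002  0.    -1.   ]
```

```bash
python3 -m crank '[[[0,0,0,0,0,0,85],[0,0,0,0,0,0,85],[0,0,0,0,0,0,85],[0,0,-10,0,0,0,85],[0,0,-25,0,0,0,85],[0,0,-30,0,0,0,85],[0,0,-30,0,0,0,85],[0,0,-25,0,0,0,85],[0,0,-20,0,0,0,85],[-30,0,0,0,0,0,85],[-30,0,0,0,0,0,85],[0,0,0,0,0,0,85]]]'
python3 - <<'E'
from h import *
p,T,s=st()
a=camera("scene");w=camera("wrist")
print([(np.round(d["xyz"],1).tolist(),round(d["conf"],2)) for d in search_frame("paperweight_center","scene")][:2])
f=lambda x,k:cv2.resize(x,None,fx=k,fy=k,interpolation=cv2.INTER_CUBIC)
b=f(a[130:290,180:400],2.5)
print("pred scene crop px home captop,knobtop:",*[((proj("scene",np.array([565,-155.5,z]))-[180,130])*2.5).round(1) for z in(100,129)], "rib:",((proj("scene",np.array([565,-155.5,134.5]))-[180,130])*2.5).round(1))
for z in (100,105.5): print("wrist",z,((proj("wrist",np.array([565,-155.5,z])))*.375).round(1))
cv2.imwrite("pics/j.png",np.hstack([b[:400],cv2.copyMakeBorder(cv2.resize(w,(240,150)),0,250,0,0,0)])[:,:,::-1])
E
```

```text
time_s: 18.75
ee_pos: [502.8, -178.0, 207.8]
tcp_rot: [-0.002, 0.989, 0.147, 0.001]
ft_force: [-0.2, -0.2, -0.5]
finger_gap: 85.0
t 18.75 p [ 502.8 -178.   207.8] q [-0.83  0.34  1.32  1.78 -0.35  1.29 -0.7 ] F [-0.2 -0.2 -0.5] M [-0.05  0.02  0.02] gap 85.0 toolx [0.957 0.291 0.002] z [ 0.001  0.004 -1.   ]
[([600.0, -4.1, 33.4], 0.92)]
pred scene crop px home captop,knobtop: [116.1 101.9] [111.6  73.8] rib: [110.7  68.3]
wrist 100 [119.7  50.3]
wrist 105.5 [119.7  50.4]
```

View pics/j.png

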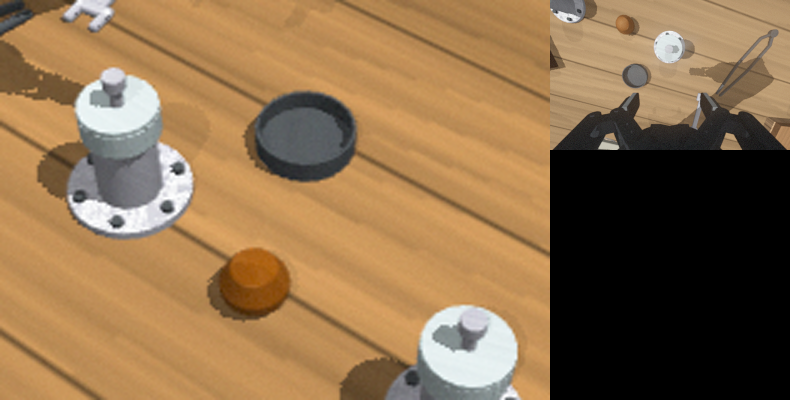

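The cap is down: its knob top at (113,74) agrees with the (112,74) predicted for fully home. The paperweight is in place at (255,280) and the dish is empty.

```bash
python3 -c "from workcell import *;print(hand_in())"
```

```text
the job is handed in; nothing more can be done
None
```

The cap is screwed home on the outlet and released, and the job was handed in at about 18.8 s of the 61 s allowed.

- **Placing:** I lifted the cap by its knob, set it on the outlet and let go. It stood squarely on the ribs.
- **Finding the thread:** I took the cap by the rim and turned it anticlockwise, about 60–70° with one regrip, until the push force vanished. It then went down about 7 mm into the start of the thread.
- **Screwing down:** I turned it clockwise about 99°, including the free play. The hand sank 5.3 mm, against the 5.5 mm expected. It then met a hard stop, where the resisting torque rose to about 1.1 N m with no further sinking. Over the last few degrees the pads most likely slipped on the rim.

**Last checks:**
- In the final scene picture the knob's top is within about a pixel of where it should be with the cap home.
- The paperweight was found at (600, -4); the scene camera had put it at (598, -2) at the start. That is within the measuring error.
- The forces read at the end of each step stayed under about 12 N.
- The gripper is open and clear of everything.

The cameras disagreed by about 2.5 mm on the outlet's position. I used a point between the two readings, and the cap went on without catching. No check failed.

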